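Draw a mailing tube out of a half-covered stock box

TASK

Clear the two crumpled paper balls off the half cover of the plywood stock box into the round waste bin first. Then take the cardboard mailing tube that lies in the box, tilt it so that its end in the open half rises first, and ease it out diagonally through the opening without forcing it against the box. Finish while still holding the tube in the gripper, still, with its whole length at least 5 cm above the top of the box, and leave the other things on the counter and in the box where they are.

Things in the scene. Friction and masses are not known exactly. Their poses are not given: they have to be found in the camera images.
- box: Plywood stock box fixed to the counter, 366 (its x) x 216 (its y) mm outside, boards 8 mm thick. Origin at the centre of its underside, z up. Inside 350 x 200 mm, inner floor 8 mm above the counter. A flat cover roofs its -x part, from the -x end wall to x = -45 mm: underside 108, top 116 mm above the counter.
- box_opening (a point): Centre of the box's opening, at the level of the +x end wall's top, 108 mm above the counter (box frame x +65, y 0). The opening runs 220 mm along the box's x, from the cover's edge (x -45) to the +x end wall (x +175), over the full 200 mm inside width. The long side walls are 78 mm high beside it and reach the cover in the covered part.
- tube: Closed cardboard mailing tube with white end caps, 300 mm long, 40 mm diameter, about 120 g, lying loose on the box's inner floor roughly along the box's length, longer than the opening, one end under the cover. Origin at its middle, on its axis; its x runs along the axis towards the end in the open half. It may roll about its axis.
- tube_open_end (a point): Centre of the tube's end face that lies in the open half (150 mm along +x from its middle).
- tube_covered_end (a point): Centre of the tube's end face that lies under the cover (150 mm along -x from its middle).
- ball_a: Crumpled ball of stiff paper, about 40 mm across, 15 g, faceted, sits on a flat facet; on top of the box's cover, on the box's +y side. Origin at its centre, 18 mm above the cover.
- ball_b: The same kind of paper ball, on the cover on the box's -y side. Origin at its centre.
- bin: Round dark steel waste bin fixed to the counter, open above, 160 mm across the rim, 125 mm high, wall 3 mm, slightly narrower at the foot. Origin at the centre of its underside.
- stamp: Wooden seal stamp standing upright, 26 mm across, 80 mm high, origin under its centre. To be left alone.
- jar: Small glass jar with a brass cap, 52 mm across, 60 mm high, origin under its centre. To be left alone.
- spool: Empty wooden ribbon spool standing on its flange, 60 mm across, 32 mm high, origin under its centre. To be left alone.
- wax: Stick of sealing wax, 80 x 14 x 14 mm, lying on the box's inner floor in the open half near its +y side wall, along the wall. Origin at the centre of its underside. To be left alone.

How it is judged:
By the outcome, as a careful person would: the job done as asked, in the order asked, and still so for the second after the job is handed in, while the arm keeps its last pose, push and grip.
It also fails if it takes over 72 s, if anything falls off the work surface, if the arm or the gripper's body presses on something with over 40 N, if the wrist force passes 120 N, or if a joint passes its speed limit or range.

ROBOT

A 6-joint arm with a two-finger parallel gripper is mounted at the origin on the work surface. World frame = base frame: x ahead of the robot, y to its left, z up, the work surface at z = 0. Lengths are in m, angles in rad, forces in N, time in s.
With the tool pointing down it reaches from about 0.4 to 0.825 m from the base axis. Payload 7 kg.
Tool frame: the origin (TCP) lies at the very end of the fingers, on their centre line; the grasp point (between the pads) lies 19 mm behind it; z points along the fingers, y is the line along which they close (so a half turn about z gives the same grasp; the last joint's range is limited). The gripper opens to 88 mm and grips with 3 to 60 N. Pads are 19 mm wide; open, the fingers measure 130 mm over their backs; the gripper's body (78 mm by 193 mm) begins 47 mm behind the grasp point.
Start: joints at [1.413, 0.359, 0.012, 0, -1.224, -0.288], TCP at [0.291, 0.609, 0.227] pointing down, gripper open.
Joint ranges: [-3.07, 3.07], [-1.43, 2.12], [-1.02, 1.25], [-3.03, 1.67], [-3.05, -0], [-3.03, 3.03]. Speed limits (rad/s): [2.39, 2.39, 3.01, 3.14, 3.14, 3.14].

INTERFACE

Orientations are given as [roll, pitch, yaw] about the fixed x, y, z axes, in that order (R = Rz(yaw) Ry(pitch) Rx(roll)).
In Python, from station import arm, grab_frame gives the robot as it stands.
- The arm moves only by the tool jog_arm, never from a script. Its argument "deltas" is a list that holds one entry, the list of rows, each a list of 4 numbers: the shift along the tool's x, y, z in units of 60 mm (1.0 is 60 mm), then the turn about the tool's z in units of 5 degrees (1.0 is 5 degrees). A call has 1 to 8 rows; each row is the pose to reach, as a shift and turn from the pose commanded when the call began, along the tool's axes at that moment; what a row does not reach only later rows make up. A row lasts 1/8 s, in which the tool goes at most 62.5 mm and 10.7 degrees, less where a joint would pass 70% of its speed; a pose out of reach is approached as far as the arm can. A call with a gripper value outside its range is refused whole. "grip" is the finger opening in mm, from 0 to 87.6, set as the call begins (left out, the last holds). The fingers move at their own pace and stop on an object; "squeeze" is the grip in N (left out, the last holds). Time passes only in rows, so rows that repeat a pose let the fingers close. It gives the time, the measured TCP pose, the force, the opening and the grip force at its end, in the units of the state.
- arm.get_state(): the state, without advancing time (a new reading comes with each control period).
- grab_frame(name): name is "side" or "top" or "wrist"; returns a dict with "img" (400x640x3 uint8, red, green, blue), "vfov" (degrees; the focal length in pixels is half the picture's height over the tangent of half this angle, whatever the lens; pixels are square), "cx", "cy" (the principal point, pixels), "dist_coeffs" ([k1, k2, p1, p2, k3] as OpenCV has them; the pictures are not rectified), "xyz" and "rotation" of the camera in the world. Camera axes: x right, y down, z forward; pixel columns grow to the right and rows downward; lengths in m; the calibration is good to about 2 mm. A picture is of the moment at which its call begins. There is no depth.
- arm.job_done(): hands the job in; it is judged then, once.
The state is a dict: "t": time; "q": joint angles; "qd": joint speeds; "joint_efforts": joint torques, N m; "eef_pos": TCP position; "ee_rot": TCP orientation; "force": force on the tool from outside, world axes, zero at the start; "moment": the same for the moment, N m; "width": finger opening in m; "gripper_force": force on a finger pad.
Only numpy, scipy, OpenCV 4.12 (cv2) and the standard library are available. Lean on these libraries where they do the work, as an engineer would, in place of code of your own. Each camera call takes 0.05 s, during which the arm holds its last target. There are 200 camera calls.

## Working session

There is one attempt and no reset: what is moved stays moved. The work goes in short steps, Python scripts to look and compute and a tool call to move; the robot and the scene stay as the last step left them, time stands still between calls to the robot, and variables do not carry over. Pictures are saved under pics/ and viewed, at most 10 in all, crops included, and the job is handed in when it is done.

Besides the shell and the picture viewer there is one more tool, called by a JSON object that holds its "op" and its "data". jog_arm: Moves the arm, as the interface text tells. Its arguments: {"type":"object","properties":{"deltas":{"type":"array"},"grip":{"type":"number"},"squeeze":{"type":"number"}},"required":["deltas"]}

```bash
mkdir -p pics; ls
cat > h.py <<'E'
import numpy as np, cv2, pickle
from station import arm, grab_frame
from scipy.spatial.transform import Rotation as R
def cam(n):
    f=grab_frame(n); F=200/np.tan(np.radians(f["vfov"])/2)
    f["K"]=np.array([[F,0,f["cx"]],[0,F,f["cy"]],[0,0,1.]]); f["D"]=np.array(f["dist_coeffs"],float)
    r=np.array(f["rotation"],float); f["R"]=r if r.shape==(3,3) else (R.from_euler("xyz",r).as_matrix() if r.size==3 else None)
    f["C"]=np.array(f["xyz"]); return f
def save(f,p): cv2.imwrite(p,f["img"][:,:,::-1])
def ray(f,uv):
    p=cv2.undistortPoints(np.array(uv,float).reshape(-1,1,2),f["K"],f["D"]).reshape(-1,2)
    return np.c_[p,np.ones(len(p))]@f["R"].T
def onz(f,uv,z):
    d=ray(f,uv); return f["C"]+d*((z-f["C"][2])/d[:,2])[:,None]
def proj(f,P):
    P=np.array(P,float).reshape(-1,3); return cv2.projectPoints(P,cv2.Rodrigues(f["R"].T)[0],-f["R"].T@f["C"],f["K"],f["D"])[0].reshape(-1,2)
E
python3 - <<'E'
from h import *
for n in("top","side"):
    f=cam(n);save(f,f"pics/{n}0.png");pickle.dump(f,open(n+"0.pkl","wb"));print(n,f["C"],f["rotation"],f["vfov"],f["D"])
s=arm.get_state();print(s)
E
```

```text
pics
top [0.43482182 0.0480578  1.14013362] [-2.97739304e+00  1.64622020e-03 -1.56660228e+00] 57.89830983497806 [0.02914183 0.         0.         0.         0.        ]
side [ 0.53985486 -0.55861345  0.79871501] [-2.42496815  0.01180075 -0.12116552] 56.00229674565262 [-0.0714222  0.         0.         0.         0.       ]
{'t': 0.1, 'q': array([ 1.41308877e+00,  3.59327090e-01,  1.11612742e-02, -3.36581799e-04,
       -1.22416338e+00, -2.88101347e-01]), 'qd': array([ 0.00127314, -0.00085345,  0.00332337,  0.00102537, -0.00059751,
       -0.00080641]), 'joint_efforts': array([-2.47523079e-03, -5.84162772e+01,  2.93749684e+01,  7.01535568e+00,
        1.02007360e-02, -4.56197461e-05]), 'eef_pos': array([0.29087376, 0.60860151, 0.22570841]), 'ee_rot': array([ 3.14003305e+00, -1.32194748e-04, -4.45923389e-01]), 'force': array([ 0.21684409, -0.10981585, -0.44480704]), 'moment': array([-0.03763614, -0.0053604 , -0.007032  ]), 'gripper_force': 0.0, 'width': 0.08735138127669281}
```

View pics/top0.png

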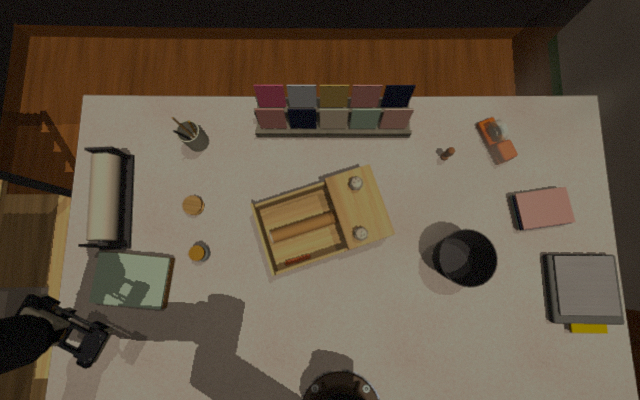

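View pics/side0.png

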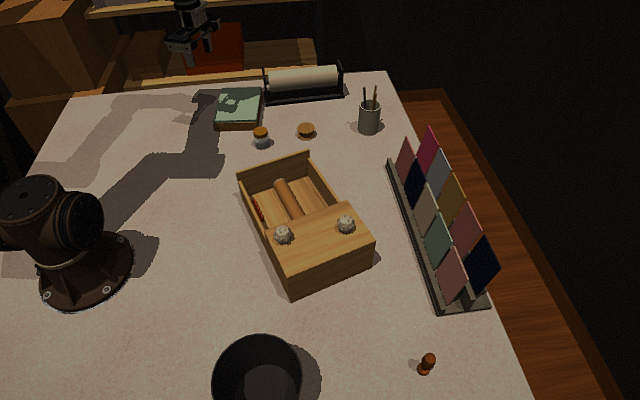

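The top view shows the box around (320,220), with its covered half on the right. The balls are near (355,183) and (361,233), the bin near (465,258) and the tube near (305,226). The side view agrees. I'll enlarge the box in both views for exact pixels.

Run:
```python
import pickle,cv2,numpy as np
a=pickle.load(open("top0.pkl","rb"))["img"][150:290,240:405,::-1]
b=pickle.load(open("side0.pkl","rb"))["img"][145:305,230:380,::-1]
a=cv2.resize(a,None,fx=2.42,fy=2.42*1,interpolation=cv2.INTER_CUBIC);b=cv2.resize(b,None,fx=2.42,fy=2.42,interpolation=cv2.INTER_CUBIC)
o=np.zeros((400,800,3),np.uint8);o[:a.shape[0],:a.shape[1]]=a;o[:b.shape[0],402:402+b.shape[1]]=b[:400]
o=cv2.convertScaleAbs(o,alpha=1.5)
cv2.imwrite("pics/crop.png",o);print(a.shape,b.shape)
```

```text
(339, 399, 3) (387, 363, 3)
```

View pics/crop.png

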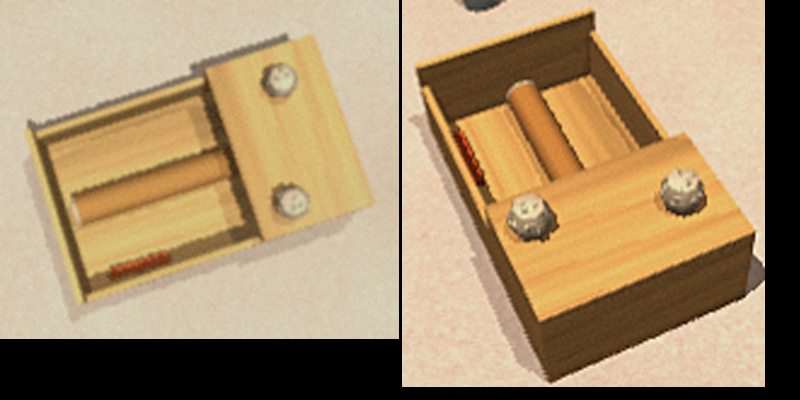

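The crop shows cover corners at (205,70), (316,37), (374,203) and (263,241). The balls are at (280,80) and (293,203), and the tube's open cap at about (75,207).

Run:
```python
from h import *
T=pickle.load(open("top0.pkl","rb"));S=pickle.load(open("side0.pkl","rb"))
t=lambda p:np.array(p)/2.42+[240,150]-.3
s=lambda p:(np.array(p)-[402,0])/2.42+[230,145]-.3
np.set_printoptions(precision=4,suppress=True)
c=onz(T,t([(205,70),(316,37),(374,203),(263,241)]),.116)
print("cover",c,[np.linalg.norm(c[i]-c[(i+1)%4]) for i in range(4)])
cs=onz(S,s([(485,205),(684,135),(754,234),(546,322)]),.116);print("cover side",cs)
e=onz(T,t([(28,127),(80,301)]),.108);print("end",e,np.linalg.norm(e[0]-e[1]))
def tri(u,v):
    d1=ray(T,[u])[0];d2=ray(S,[v])[0];d1/=np.linalg.norm(d1);d2/=np.linalg.norm(d2)
    k=np.linalg.lstsq(np.c_[d1,-d2],S["C"]-T["C"],rcond=None)[0];a=T["C"]+d1*k[0];b=S["C"]+d2*k[1];return (a+b)/2,np.linalg.norm(a-b)
def mask_blob(f,c,r):
    hsv=cv2.cvtColor(f["img"],cv2.COLOR_RGB2HSV);m=(hsv[...,1]<80).astype(np.uint8)
    k=np.zeros_like(m);cv2.circle(k,tuple(int(round(x)) for x in c),r,1,-1);y,x=np.nonzero(m*k)
    return (x.min()+x.max())/2,(y.min()+y.max())/2,x.min(),x.max(),y.min(),y.max()
for ct,cs_ in(((293,203),(531,217)),((280,80),(683,191))):
    a=mask_blob(T,t(ct),10);b=mask_blob(S,s(cs_),13);print(a,b,tri(a[:2],b[:2]),onz(T,[a[:2]],.134))
# tube: orange-brown axis in top, using given pts at axis z
L=onz(T,t([(75,207),(228,162)]),.028);print("tube",L)
Ls=onz(S,s([(520,92),(568,170)]),.040);print("tube side, top ridge",Ls)
# bin rim
hsv=cv2.cvtColor(T["img"],cv2.COLOR_RGB2GRAY);m=(hsv<60).astype(np.uint8);m[:,:400]=0;m[:220]=0;m[300:]=0;m[:,505:]=0
cn=max(cv2.findContours(m,0,2)[0],key=cv2.contourArea);(x,y),r=cv2.minEnclosingCircle(cn);print((x,y),r,onz(T,[(x,y),(x-r,y),(x+r,y)],.125))
```

```text
cover [[ 0.6698  0.0461  0.116 ]
 [ 0.7109 -0.0875  0.116 ]
 [ 0.5115 -0.1516  0.116 ]
 [ 0.4669 -0.0219  0.116 ]] [np.float64(0.13981088007994386), np.float64(0.20950414708062173), np.float64(0.1372344941953959), np.float64(0.21394475566399782)]
cover side [[ 0.4686 -0.0214  0.116 ]
 [ 0.67    0.0417  0.116 ]
 [ 0.7135 -0.0873  0.116 ]
 [ 0.5173 -0.1549  0.116 ]]
end [[0.601  0.2572 0.108 ]
 [0.3977 0.1895 0.108 ]] 0.2142973942138786
(np.float64(361.0), np.float64(234.0), np.int64(355), np.int64(367), np.int64(228), np.int64(240)) (np.float64(282.0), np.float64(234.5), np.int64(274), np.int64(290), np.int64(226), np.int64(243)) (array([ 0.5091, -0.0558,  0.1351]), np.float64(0.0012260862449341926)) [[ 0.5085 -0.056   0.134 ]]
(np.float64(356.0), np.float64(183.0), np.int64(350), np.int64(362), np.int64(177), np.int64(189)) (np.float64(345.5), np.float64(223.5), np.int64(338), np.int64(353), np.int64(215), np.int64(232)) (array([ 0.653 , -0.0436,  0.1353]), np.float64(0.00019001232582937543)) [[ 0.6532 -0.0437  0.134 ]]
tube [[0.5114 0.2101 0.028 ]
 [0.5696 0.0161 0.028 ]]
tube side, top ridge [[0.5055 0.2006 0.04  ]
 [0.5514 0.0748 0.04  ]]
(459.0, 259.5) 37.272743225097656 [[ 0.4405 -0.3257  0.125 ]
 [ 0.4398 -0.2235  0.125 ]
 [ 0.4413 -0.4272  0.125 ]]
```

```bash
cat >> h.py <<'E'
def go(p,yaw=None):
    s=arm.get_state(); M=R.from_euler("xyz",s["ee_rot"]).as_matrix(); d=M.T@(np.array(p)-s["eef_pos"])/.06
    w=0 if yaw is None else -np.degrees((yaw-s["ee_rot"][2]+np.pi/2)%np.pi-np.pi/2)/5
    print("t",round(s["t"],2),"units",d.round(3),"turn",round(w,2),"pos",s["eef_pos"].round(4),"rot",s["ee_rot"].round(3),"w",round(s["width"],4),"F",np.round(s["force"],1))
E
python3 - <<'E'
from h import *
go([.509,-.056,.23],-1.253)
T=pickle.load(open("top0.pkl","rb"))
print(onz(T,[(466.5,258)],.125))
for c in ([.4445,-.346],):
    a=np.linspace(0,2*np.pi,8,endpoint=False);print(proj(T,np.c_[c[0]+.08*np.cos(a),c[1]+.08*np.sin(a),0*a+.125]).round(0).tolist())
g=cv2.cvtColor(T["img"],cv2.COLOR_RGB2GRAY);print(g[258,425:442].tolist(),g[258,488:504].tolist(),g[222:238,466].tolist(),g[280:296,466].tolist())
E
```

```text
t 0.1 units [ 8.057  8.426 -0.057] turn 9.25 pos [0.2909 0.6086 0.2257] rot [ 3.14  -0.    -0.446] w 0.0874 F [ 0.2 -0.1 -0.4]
[[ 0.44474441 -0.34641007  0.125     ]]
[[465.0, 229.0], [445.0, 237.0], [437.0, 258.0], [447.0, 279.0], [468.0, 288.0], [489.0, 279.0], [496.0, 258.0], [486.0, 238.0]]
[55, 57, 55, 57, 55, 56, 50, 34, 22, 16, 19, 17, 19, 13, 37, 52, 57] [5, 10, 11, 10, 16, 10, 15, 6, 44, 90, 129, 136, 133, 133, 134, 134] [136, 135, 134, 134, 133, 134, 115, 78, 39, 22, 24, 28, 23, 18, 16, 23] [11, 14, 11, 5, 20, 25, 72, 121, 139, 137, 136, 135, 136, 132, 133, 137]
```

{"op": "jog_arm", "data": {"deltas": [[[0.7, 0.74, 0, 1.5], [1.5, 1.58, 0, 3.5], [2.3, 2.4, 0, 5.5], [3.0, 3.15, 0, 7.4], [3.7, 3.9, 0, 9.25], [4.4, 4.6, 0, 9.25], [5.1, 5.35, 0, 9.25], [5.8, 6.1, 0, 9.25]]], "grip": 70}}

```text
t: 1.1
eef_pos: [0.4453, 0.1329, 0.2266]
ee_rot: [-3.141, 0.0, -1.252]
force: [1.4, 1.0, 0.4]
width: 0.07
gripper_force: 0.0
```

```bash
python3 -c "
from h import *
go([.509,-.056,.119],-1.253)"
```

```text
t 1.1 units [ 3.323 -0.022  1.793] turn 0.01 pos [0.4453 0.1329 0.2266] rot [-3.141  0.    -1.252] w 0.07 F [1.4 1.  0.4]
```

{"op": "jog_arm", "data": {"deltas": [[[0.7, 0, 0, 0], [1.4, 0, 0, 0], [2.2, 0, 0, 0], [2.8, 0, 0.1, 0], [3.2, 0, 0.4, 0], [3.3, 0, 0.7, 0], [3.3, 0, 1.0, 0], [3.3, 0, 1.0, 0]]]}}

```text
t: 2.1
eef_pos: [0.506, -0.0536, 0.1652]
ee_rot: [3.138, 0.0, -1.254]
force: [0.1, -0.6, 0.1]
width: 0.0698
gripper_force: 0.0
```

```bash
python3 -c "
from h import *
go([.509,-.056,.119],-1.253)
f=cam('wrist');save(f,'pics/w1.png');print(f['C'])"
```

```text
t 2.1 units [ 0.054 -0.037  0.769] turn -0.01 pos [ 0.506  -0.0536  0.1652] rot [ 3.138  0.    -1.254] w 0.0698 F [ 0.1 -0.6  0.1]
[ 0.52868584 -0.12343512  0.32124658]
```

View pics/w1.png

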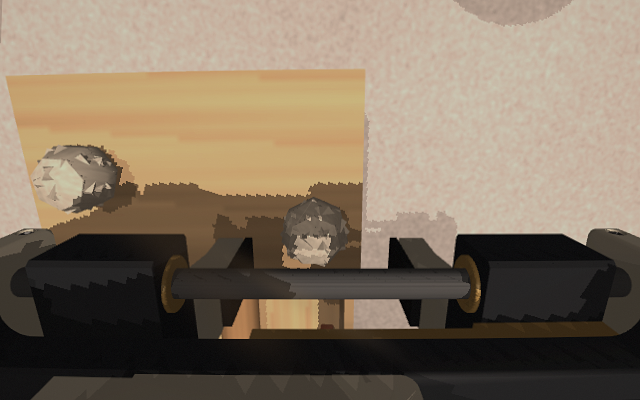

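The wrist view shows ball_a centred between the fingers at about (318,233), so it is aligned. Next I descend and grip.

{"op": "jog_arm", "data": {"deltas": [[[0.05, -0.03, 0.3, 0], [0.05, -0.03, 0.6, 0], [0.05, -0.03, 0.75, 0], [0.05, -0.03, 0.75, 0]]]}}

```text
t: 2.65
eef_pos: [0.5098, -0.0554, 0.1217]
ee_rot: [3.141, -0.0, -1.253]
force: [-0.3, -0.6, 0.6]
width: 0.0702
gripper_force: 0.0
```

{"op": "jog_arm", "data": {"deltas": [[[0, 0, 0, 0], [0, 0, 0, 0], [0, 0, 0, 0], [0, 0, 0, 0]]], "grip": 15, "squeeze": 8}}

```text
t: 3.15
eef_pos: [0.5099, -0.0555, 0.1218]
ee_rot: [-3.141, -0.0, -1.253]
force: [-0.3, -0.3, 2.4]
width: 0.0401
gripper_force: 8.0
```

{"op": "jog_arm", "data": {"deltas": [[[0, 0, -0.2, 0], [0, 0, -0.5, 0], [0, 0, -0.9, 0], [0, 0, -1.2, 0], [0, 0, -1.2, 0]]]}}

```text
t: 3.78
eef_pos: [0.5108, -0.0554, 0.1956]
ee_rot: [-3.138, -0.001, -1.253]
force: [-0.2, -0.3, -0.6]
width: 0.0401
gripper_force: 8.0
```

```bash
python3 -c "
from h import *
go([.444,-.346,.18],-1.253)"
```

```text
t 3.77 units [4.253 2.574 0.254] turn 0.0 pos [ 0.5108 -0.0554  0.1956] rot [-3.138e+00 -1.000e-03 -1.253e+00] w 0.0401 F [-0.2 -0.3 -0.6]
```

{"op": "jog_arm", "data": {"deltas": [[[0.4, 0.24, 0, 0], [1.1, 0.66, 0, 0], [1.8, 1.1, 0, 0], [2.5, 1.5, 0, 0], [3.2, 1.93, 0, 0], [3.8, 2.3, 0, 0], [4.15, 2.5, 0.2, 0], [4.25, 2.57, 0.5, 0]]]}}

```text
t: 4.78
eef_pos: [0.4424, -0.3474, 0.1629]
ee_rot: [3.142, 0.0, -1.255]
force: [0.3, 0.0, -0.8]
width: 0.0399
gripper_force: 8.0
```

{"op": "jog_arm", "data": {"deltas": [[[0, 0, 0, 0], [0, 0, 0.2, 0], [0, 0, 0.2, 0]]]}}

```text
t: 5.15
eef_pos: [0.4428, -0.3452, 0.1509]
ee_rot: [3.141, 0.001, -1.252]
force: [0.2, -0.5, 0.3]
width: 0.0398
gripper_force: 8.0
```

{"op": "jog_arm", "data": {"deltas": [[[0, 0, 0, 0], [0, 0, 0, 0], [0, 0, 0, 0]]], "grip": 65}}

```text
t: 5.52
eef_pos: [0.4432, -0.3459, 0.1519]
ee_rot: [-3.141, -0.0, -1.253]
force: [0.2, -1.3, -1.0]
width: 0.0629
gripper_force: 0.0
```

{"op": "jog_arm", "data": {"deltas": [[[0, 0, -0.4, 0], [0, 0, -0.8, 0], [0, 0, -0.9, 0]]]}}

```text
t: 5.9
eef_pos: [0.4438, -0.3463, 0.2073]
ee_rot: [-3.139, -0.002, -1.253]
force: [-0.1, -0.0, -1.0]
width: 0.0647
gripper_force: 0.0
```

```bash
python3 -c "
from h import *
go([.653,-.044,.2],-1.253)"
```

```text
t 5.9 units [-3.696 -4.887  0.125] turn 0.0 pos [ 0.4438 -0.3463  0.2073] rot [-3.139e+00 -2.000e-03 -1.253e+00] w 0.0647 F [-0.1 -0.  -1. ]
```

{"op": "jog_arm", "data": {"deltas": [[[-0.3, -0.4, 0, 0], [-0.9, -1.2, 0, 0], [-1.5, -2.0, 0, 0], [-2.1, -2.8, 0, 0], [-2.7, -3.6, 0, 0], [-3.3, -4.35, 0, 0], [-3.6, -4.75, 0, 0], [-3.7, -4.89, 0, 0]]], "grip": 70}}

```text
t: 6.9
eef_pos: [0.6527, -0.042, 0.2045]
ee_rot: [3.14, 0.0, -1.252]
force: [-0.1, 0.1, 0.6]
width: 0.0699
gripper_force: 0.0
```

{"op": "jog_arm", "data": {"deltas": [[[0, 0, 0, 0], [0, 0, 0.3, 0], [0, 0, 0.3, 0]]]}}

```text
t: 7.28
eef_pos: [0.6505, -0.0446, 0.1856]
ee_rot: [3.138, 0.001, -1.255]
force: [-0.6, 0.0, -0.4]
width: 0.0698
gripper_force: 0.0
```

```bash
python3 -c "
from h import *
go([.653,-.044,.121],-1.253)
f=cam('top');save(f,'pics/t1.png')"
```

```text
t 7.28 units [ 0.005 -0.046  1.076] turn -0.02 pos [ 0.6505 -0.0446  0.1856] rot [ 3.138e+00  1.000e-03 -1.255e+00] w 0.0698 F [-0.6  0.  -0.4]
```

{"op": "jog_arm", "data": {"deltas": [[[0, -0.02, 0.4, 0], [0, -0.02, 0.8, 0], [0, -0.02, 1.05, 0], [0, -0.02, 1.07, 0], [0, -0.02, 1.07, 0]]]}}

```text
t: 7.95
eef_pos: [0.654, -0.0431, 0.1242]
ee_rot: [-3.141, -0.0, -1.253]
force: [-1.5, -0.8, -0.3]
width: 0.0704
gripper_force: 0.0
```

{"op": "jog_arm", "data": {"deltas": [[[0, 0, 0, 0], [0, 0, 0, 0], [0, 0, 0, 0], [0, 0, 0, 0]]], "grip": 15, "squeeze": 8}}

```text
t: 8.45
eef_pos: [0.6536, -0.043, 0.1236]
ee_rot: [-3.141, -0.0, -1.253]
force: [-0.5, -0.0, 0.9]
width: 0.0401
gripper_force: 8.0
```

{"op": "jog_arm", "data": {"deltas": [[[0, 0, -0.2, 0], [0, 0, -0.5, 0], [0, 0, -0.9, 0], [0, 0, -1.3, 0], [0, 0, -1.4, 0]]]}}

```text
t: 9.07
eef_pos: [0.6547, -0.0429, 0.2107]
ee_rot: [-3.137, -0.001, -1.253]
force: [0.0, -0.0, -0.6]
width: 0.0401
gripper_force: 8.0
```

```bash
python3 -c "
from h import *
go([.444,-.346,.15],-1.253)"
```

```text
t 9.07 units [3.699 4.919 0.993] turn 0.0 pos [ 0.6547 -0.0429  0.2107] rot [-3.137e+00 -1.000e-03 -1.253e+00] w 0.0401 F [ 0.  -0.  -0.6]
```

{"op": "jog_arm", "data": {"deltas": [[[0.3, 0.4, 0, 0], [0.9, 1.2, 0, 0], [1.5, 2.0, 0, 0], [2.1, 2.8, 0, 0], [2.7, 3.6, 0, 0], [3.3, 4.4, 0, 0], [3.6, 4.8, 0.3, 0], [3.7, 4.9, 0.7, 0]]]}}

```text
t: 10.07
eef_pos: [0.4413, -0.3476, 0.1652]
ee_rot: [-3.141, -0.0, -1.256]
force: [-0.1, 0.0, -1.1]
width: 0.0399
gripper_force: 8.0
```

{"op": "jog_arm", "data": {"deltas": [[[0, 0, 0.2, 0], [0, 0, 0.3, 0], [0, 0, 0.3, 0]]]}}

```text
t: 10.45
eef_pos: [0.4439, -0.3454, 0.1474]
ee_rot: [3.141, 0.0, -1.252]
force: [0.7, -0.0, -0.4]
width: 0.0402
gripper_force: 8.0
```

{"op": "jog_arm", "data": {"deltas": [[[0, 0, 0, 0], [0, 0, 0, 0], [0, 0, 0, 0]]], "grip": 65}}

```text
t: 10.82
eef_pos: [0.4438, -0.3456, 0.1477]
ee_rot: [-3.141, -0.0, -1.253]
force: [0.5, -0.5, -0.3]
width: 0.0628
gripper_force: 0.0
```

{"op": "jog_arm", "data": {"deltas": [[[0, 0, -0.5, 0], [0, 0, -1.0, 0], [0, 0, -1.3, 0]]]}}

```text
t: 11.2
eef_pos: [0.4441, -0.346, 0.2272]
ee_rot: [-3.14, -0.001, -1.253]
force: [0.4, 0.3, -0.9]
width: 0.0652
gripper_force: 0.0
```

Run:
```python
from h import *
np.set_printoptions(precision=4,suppress=True)
go([.444,-.346,.2],-1.253)
f=cam('top');pickle.dump(f,open('top1.pkl','wb'))
g=cam('side');pickle.dump(g,open('side1.pkl','wb'))
a=cv2.resize(f["img"][150:300,240:500],None,fx=2.2,fy=2.2,interpolation=cv2.INTER_CUBIC)
b=cv2.resize(g["img"][140:240,220:340],None,fx=2.4,fy=2.4,interpolation=cv2.INTER_CUBIC)
o=np.zeros((575,600,3),np.uint8);o[:330,:572]=a;o[332:572,:288]=b
o=cv2.convertScaleAbs(o,alpha=1.6);cv2.imwrite('pics/c2.png',o[:,:,::-1])
# box estimate with both views
T=f
c=np.array([.5555,.053]);y=np.radians(108.2);M=np.array([[np.cos(y),-np.sin(y)],[np.sin(y),np.cos(y)]])
def bx(P): return (np.array(P)[:,:2]-c)@M
t=lambda p:np.array(p)/2.42+[240,150]-.3
s=lambda p:(np.array(p)-[402,0])/2.42+[230,145]-.3
T=pickle.load(open("top0.pkl","rb"));S=pickle.load(open("side0.pkl","rb"))
print("cover box frame",bx(onz(T,t([(205,70),(316,37),(374,203),(263,241)]),.116)),bx(onz(S,s([(485,205),(684,135),(754,234),(546,322)]),.116)))
print("endwall",bx(onz(T,t([(28,127),(80,301)]),.108)),bx(onz(S,s([(418,67),(594,12)]),.108)))
# wax by colour
for F,nm in((T,'top'),(S,'side')):
    h=cv2.cvtColor(F["img"],cv2.COLOR_RGB2HSV);m=((h[...,0]<6)|(h[...,0]>174))&(h[...,1]>170)&(h[...,2]>60);mm=np.zeros_like(m);mm[150:285,235:405]=m[150:285,235:405]
    yy,xx=np.nonzero(mm);q=bx(onz(F,np.c_[xx,yy],.022));print(nm,"wax",len(yy),q.min(0),q.max(0))
```

```text
t 11.2 units [-0.001  0.002  0.453] turn 0.0 pos [ 0.4441 -0.346   0.2272] rot [-3.14  -0.001 -1.253] w 0.0652 F [ 0.4  0.3 -0.9]
cover box frame [[-0.0422 -0.1064]
 [-0.182  -0.1038]
 [-0.1807  0.1057]
 [-0.0434  0.1076]] [[-0.0435  0.1058]
 [-0.0465 -0.1053]
 [-0.1826 -0.1062]
 [-0.1855  0.1012]]
endwall [[ 0.1797 -0.107 ]
 [ 0.179   0.1073]] [[ 0.1757  0.1073]
 [ 0.1747 -0.1045]]Traceback (most recent call last):
  File "<stdin>", line 22, in <module>
  File "h.py", line 14, in onz
    d=ray(f,uv); return f["C"]+d*((z-f["C"][2])/d[:,2])[:,None]
  File "h.py", line 11, in ray
    p=cv2.undistortPoints(np.array(uv,float).reshape(-1,1,2),f["K"],f["D"]).reshape(-1,2)
      ~~~~~~~~~~~~~~~~~~~^^^^^^^^^^^^^^^^^^^^^^^^^^^^^^^^^^^^^^^^^^^^^^^^^^
cv2.error: OpenCV(4.12.0) /io/opencv/modules/calib3d/src/undistort.dispatch.cpp:347: error: (-215:Assertion failed) CV_IS_MAT(_src) && CV_IS_MAT(_dst) && (_src->rows == 1 || _src->cols == 1) && (_dst->rows == 1 || _dst->cols == 1) && _src->cols + _src->rows - 1 == _dst->rows + _dst->cols - 1 && (CV_MAT_TYPE(_src->type) == CV_32FC2 || CV_MAT_TYPE(_src->type) == CV_64FC2) && (CV_MAT_TYPE(_dst->type) == CV_32FC2 || CV_MAT_TYPE(_dst->type) == CV_64FC2) in function 'cvUndistortPointsInternal'
```

View pics/c2.png

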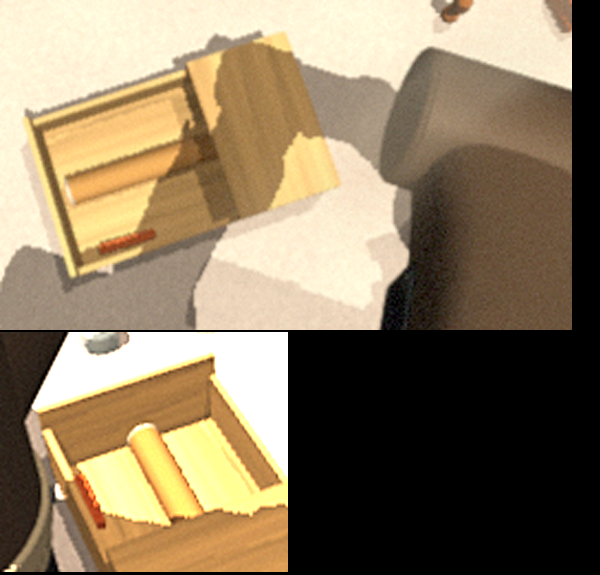

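The cover is clear in the top view and the tube hasn't moved, with its cap near (68,190) in the crop. I'll go above the tube's grasp point next.

```bash
python3 -c "
from h import *
go([.5243,.167,.2],-1.279)"
```

```text
t 11.3 units [-7.713 -3.935  0.453] turn 0.3 pos [ 0.4447 -0.3463  0.2279] rot [-3.138e+00 -3.000e-03 -1.253e+00] w 0.065 F [ 0.1 -0.2 -0.9]
```

{"op": "jog_arm", "data": {"deltas": [[[-0.4, -0.2, 0, 0], [-1.2, -0.6, 0, 0], [-2.1, -1.1, 0, 0], [-3.0, -1.55, 0, 0], [-3.9, -2.0, 0, 0], [-4.8, -2.45, 0, 0], [-5.7, -2.9, 0, 0], [-6.5, -3.3, 0, 0.3]]], "grip": 76}}

```text
t: 12.3
eef_pos: [0.5094, 0.0888, 0.2248]
ee_rot: [3.141, 0.0, -1.279]
force: [0.6, 0.1, -0.4]
width: 0.0758
gripper_force: 0.0
```

{"op": "jog_arm", "data": {"deltas": [[[-0.7, -0.35, 0.1, 0], [-1.1, -0.6, 0.3, 0], [-1.2, -0.63, 0.4, 0], [-1.2, -0.63, 0.4, 0], [-1.2, -0.63, 0.4, 0]]]}}

```text
t: 12.92
eef_pos: [0.5253, 0.1654, 0.2015]
ee_rot: [3.142, -0.0, -1.28]
force: [-0.0, -0.4, -0.3]
width: 0.0761
gripper_force: 0.0
```

Run:
```python
from h import *
go([.5243,.167,.017],-1.279)
f=cam('wrist');pickle.dump(f,open('w2.pkl','wb'));save(f,'pics/w2.png')
s=arm.get_state();M=R.from_euler("xyz",s["ee_rot"]).as_matrix()
print(proj(f,[s["eef_pos"]+M@np.array([0,d,s["eef_pos"][2]-.048]) for d in(-.02,0,.02)]).round(0).tolist())
```

```text
t 12.93 units [-0.031  0.008  3.075] turn -0.01 pos [0.5253 0.1654 0.2015] rot [ 3.142 -0.    -1.28 ] w 0.0761 F [-0.  -0.4 -0.3]
[[299.0, 190.0], [320.0, 190.0], [340.0, 190.0]]
```

View pics/w2.png

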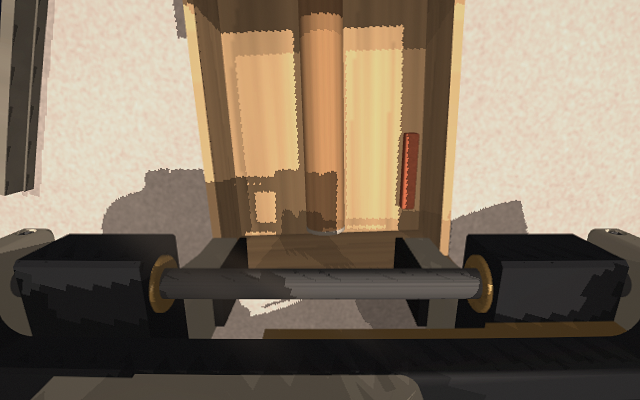

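The wrist view shows the tube at columns 303–343 (centre about 323, expected 320), with its end at row 233, about 43 mm beyond the grasp. The wax is clear at column 402 and beyond. I descend with a 3 mm correction.

{"op": "jog_arm", "data": {"deltas": [[[0, 0.05, 0.4, 0], [0, 0.05, 1.0, 0], [0, 0.05, 1.6, 0], [0, 0.05, 2.1, 0], [0, 0.05, 2.5, 0], [0, 0.05, 2.6, 0], [0, 0.05, 2.6, 0]]]}}

```text
t: 13.85
eef_pos: [0.5228, 0.1653, 0.0459]
ee_rot: [-3.141, -0.0, -1.28]
force: [0.9, 0.3, 0.7]
width: 0.0759
gripper_force: 0.0
```

Run:
```python
from h import *
go([.5225,.166,.017],-1.279)
```

```text
t 13.85 units [-0.013  0.002  0.482] turn -0.01 pos [0.5228 0.1653 0.0459] rot [-3.141 -0.    -1.28 ] w 0.0759 F [0.9 0.3 0.7]
```

{"op": "jog_arm", "data": {"deltas": [[[0, 0, 0.15, 0], [0, 0, 0.3, 0], [0, 0, 0.42, 0], [0, 0, 0.47, 0], [0, 0, 0.47, 0]]]}}

```text
t: 14.48
eef_pos: [0.5223, 0.1655, 0.0169]
ee_rot: [3.141, -0.0, -1.279]
force: [-0.2, 0.5, 0.2]
width: 0.0763
gripper_force: 0.0
```

{"op": "jog_arm", "data": {"deltas": [[[0, 0, 0, 0], [0, 0, 0, 0], [0, 0, 0, 0], [0, 0, 0, 0], [0, 0, 0, 0]]], "grip": 25, "squeeze": 8}}

```text
t: 15.1
eef_pos: [0.5224, 0.1656, 0.0172]
ee_rot: [-3.142, 0.0, -1.279]
force: [-0.8, 0.1, 0.6]
width: 0.0397
gripper_force: 8.0
```

{"op": "jog_arm", "data": {"deltas": [[[0, 0, -0.08, 0], [0, 0, -0.18, 0], [0, 0, -0.28, 0], [0, 0, -0.38, 0], [0, 0, -0.48, 0], [0, 0, -0.5, 0], [0, 0, -0.5, 0]]]}}

```text
t: 15.98
eef_pos: [0.5224, 0.1656, 0.0472]
ee_rot: [-3.141, 0.0, -1.279]
force: [-0.3, -0.3, -1.3]
width: 0.0395
gripper_force: 8.0
```

Run:
```python
from h import *
go([.5225,.166,.017],-1.279)
f=cam('wrist');g=cam('side')
b=cv2.resize(g["img"][80:300,170:390],None,fx=1.8,fy=1.8,interpolation=cv2.INTER_CUBIC)
a=cv2.resize(f["img"],None,fx=.6,fy=.6)
o=np.zeros((400,790,3),np.uint8);o[:396,:396]=b;o[:240,400:784]=a
cv2.imwrite('pics/l1.png',cv2.convertScaleAbs(o,alpha=1.5)[:,:,::-1])
```

```text
t 15.97 units [-0.006 -0.003  0.504] turn -0.0 pos [0.5224 0.1656 0.0472] rot [-3.141  0.    -1.279] w 0.0395 F [-0.3 -0.3 -1.3]
```

View pics/l1.png

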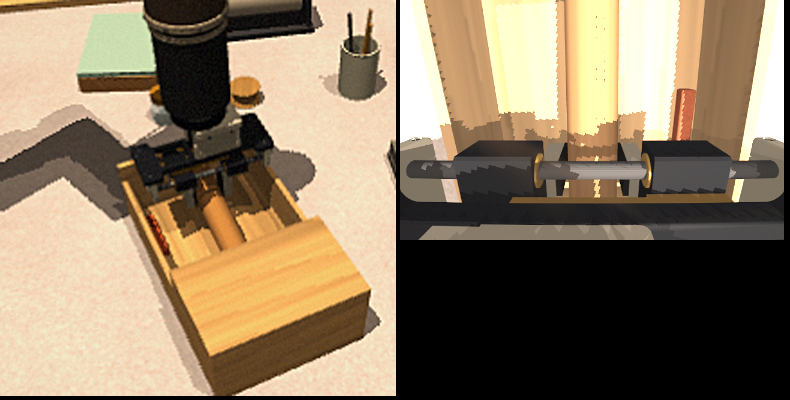

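The side view shows the tube coming up at the gripper. In the crop it runs from (205,185) to the cover edge at (240,243). I'll compare the level and pivoted predictions.

Run:
```python
from h import *
s=arm.get_state();print(s["moment"],s["force"],s["t"])
c=np.array([.5555,.053,0]);y=np.radians(106.7);u=np.array([np.cos(y),np.sin(y),0])
P=np.array([.5224,.1656,.058])
g=cam("side");f=cam("wrist")
pickle.dump(g,open("g.pkl","wb"));pickle.dump(f,open("f.pkl","wb"))
n=np.array([u[1],-u[0],0])
for th in (0,6.7):
    d=-u*np.cos(np.radians(th))-np.array([0,0,np.sin(np.radians(th))])
    print(th,"side",proj(g,[P+d*k for k in(.06,.1,.14)]).round(1).tolist())
    for k in(.06,.1,.14): print("  wrist L,R",proj(f,[P+d*k-n*.02,P+d*k+n*.02]).round(0).tolist())
b=(g["img"].astype(int));
h=cv2.cvtColor(g["img"],cv2.COLOR_RGB2HSV)
for r in(195,202,208): print(r,[tuple(h[r,x]) and (x,int(h[r,x,0]),int(h[r,x,1]),int(h[r,x,2])) for x in range(272,316,2)])
h=cv2.cvtColor(f["img"],cv2.COLOR_RGB2HSV)
gr=cv2.cvtColor(f["img"],cv2.COLOR_RGB2GRAY)
for r in(20,80,140,180): print(r,[(x,int(gr[r,x])) for x in list(range(264,292,3))+list(range(346,376,3))])
```

```text
[ 0.06693585 -0.047411   -0.00725444] [ 0.40796833  0.13468098 -0.65525381] 16.075
0 side [[292.4, 201.4], [298.0, 212.0], [303.8, 223.1]]
  wrist L,R [[365.0, 143.0], [272.0, 143.0]]
  wrist L,R [[368.0, 43.0], [269.0, 43.0]]
  wrist L,R [[372.0, -71.0], [265.0, -71.0]]
6.7 side [[292.5, 203.1], [298.1, 214.7], [303.9, 226.8]]
  wrist L,R [[363.0, 142.0], [275.0, 142.0]]
  wrist L,R [[364.0, 50.0], [273.0, 50.0]]
  wrist L,R [[366.0, -49.0], [271.0, -49.0]]
195 [(272, 18, 176, 45), (274, 13, 114, 47), (276, 13, 125, 53), (278, 16, 168, 44), (280, 15, 184, 47), (282, 12, 170, 39), (284, 14, 182, 133), (286, 14, 177, 150), (288, 15, 180, 153), (290, 15, 181, 151), (292, 14, 183, 148), (294, 15, 184, 125), (296, 14, 183, 96), (298, 17, 157, 65), (300, 16, 169, 62), (302, 16, 168, 73), (304, 16, 157, 78), (306, 16, 158, 71), (308, 16, 164, 67), (310, 15, 158, 66), (312, 14, 154, 63), (314, 16, 165, 62)]
202 [(272, 15, 174, 47), (274, 16, 168, 44), (276, 15, 159, 61), (278, 13, 159, 48), (280, 16, 172, 49), (282, 16, 153, 50), (284, 14, 176, 58), (286, 14, 180, 112), (288, 14, 181, 135),
[... 1008 characters left out ...]
0, 134), (273, 133), (276, 86), (279, 114), (282, 133), (285, 146), (288, 149), (291, 151), (346, 187), (349, 179), (352, 175), (355, 171), (358, 161), (361, 139), (364, 136), (367, 225), (370, 226), (373, 224)]
140 [(264, 128), (267, 131), (270, 132), (273, 133), (276, 121), (279, 104), (282, 125), (285, 142), (288, 148), (291, 151), (346, 186), (349, 178), (352, 177), (355, 171), (358, 160), (361, 137), (364, 208), (367, 192), (370, 216), (373, 217)]
180 [(264, 126), (267, 126), (270, 128), (273, 131), (276, 134), (279, 93), (282, 120), (285, 138), (288, 146), (291, 151), (346, 186), (349, 178), (352, 176), (355, 171), (358, 156), (361, 131), (364, 203), (367, 193), (370, 213), (373, 216)]
```

The wrist tube edges (277–363 at row 142, 275–366 at row 20) match the pivoted case at about 7°, so the open end is rising first. I'll lift further, gently.

{"op": "jog_arm", "data": {"deltas": [[[0, 0, -0.08, 0], [0, 0, -0.18, 0], [0, 0, -0.28, 0], [0, 0, -0.38, 0], [0, 0, -0.48, 0], [0, 0, -0.58, 0], [0, 0, -0.68, 0], [0, 0, -0.78, 0]]]}}

```text
t: 17.18
eef_pos: [0.5224, 0.1656, 0.0944]
ee_rot: [-3.142, 0.0, -1.279]
force: [-0.7, -0.3, -0.7]
width: 0.0399
gripper_force: 8.0
```

{"op": "jog_arm", "data": {"deltas": [[[0, 0, -0.1, 0], [0, 0, -0.2, 0], [0, 0, -0.3, 0], [0, 0, -0.4, 0], [0, 0, -0.5, 0], [0, 0, -0.6, 0], [0, 0, -0.7, 0], [0, 0, -0.8, 0]]]}}

```text
t: 18.18
eef_pos: [0.5224, 0.1656, 0.1424]
ee_rot: [3.142, -0.0, -1.279]
force: [0.1, -0.2, -0.3]
width: 0.0398
gripper_force: 8.0
```

Run:
```python
from h import *
go([.5225,.166,.1425],-1.279)
s=arm.get_state();f=cam('wrist');g=cam('side');u=np.array([np.cos(np.radians(106.7)),np.sin(np.radians(106.7)),0])
b=cv2.resize(g["img"][60:300,170:390],None,fx=1.8,fy=1.8,interpolation=cv2.INTER_CUBIC)
a=cv2.resize(f["img"],None,fx=.6,fy=.6)
o=np.zeros((440,790,3),np.uint8);o[:432,:396]=b;o[:240,400:784]=a
cv2.imwrite('pics/l2.png',cv2.convertScaleAbs(o,alpha=1.5)[:,:,::-1])
P=s["eef_pos"]+[0,0,.011];n=np.array([u[1],-u[0],0])
for th in (0,15,20,25,30,35):
    d=-u*np.cos(np.radians(th))-np.array([0,0,np.sin(np.radians(th))])
    print(th,"side end",proj(g,[P+d*.257]).round(1).tolist(),"wrist",[proj(f,[P+d*k-n*.02,P+d*k+n*.02]).round(0).tolist() for k in(.06,.12)])
```

```text
t 18.18 units [-0.007 -0.003 -0.002] turn -0.0 pos [0.5224 0.1656 0.1424] rot [ 3.142 -0.    -1.279] w 0.0398 F [ 0.1 -0.2 -0.3]
0 side end [[322.4, 234.5]] wrist [[[365.0, 143.0], [273.0, 143.0]], [[370.0, -13.0], [267.0, -13.0]]]
15 side end [[321.0, 249.1]] wrist [[[361.0, 144.0], [278.0, 144.0]], [[361.0, 20.0], [278.0, 20.0]]]
20 side end [[320.0, 252.1]] wrist [[[359.0, 146.0], [279.0, 146.0]], [[358.0, 32.0], [280.0, 32.0]]]
25 side end [[318.6, 254.3]] wrist [[[358.0, 149.0], [280.0, 149.0]], [[356.0, 44.0], [283.0, 44.0]]]
30 side end [[317.0, 255.6]] wrist [[[357.0, 153.0], [281.0, 153.0]], [[354.0, 56.0], [285.0, 56.0]]]
35 side end [[315.3, 256.1]] wrist [[[356.0, 157.0], [282.0, 157.0]], [[352.0, 68.0], [286.0, 68.0]]]
```

View pics/l2.png

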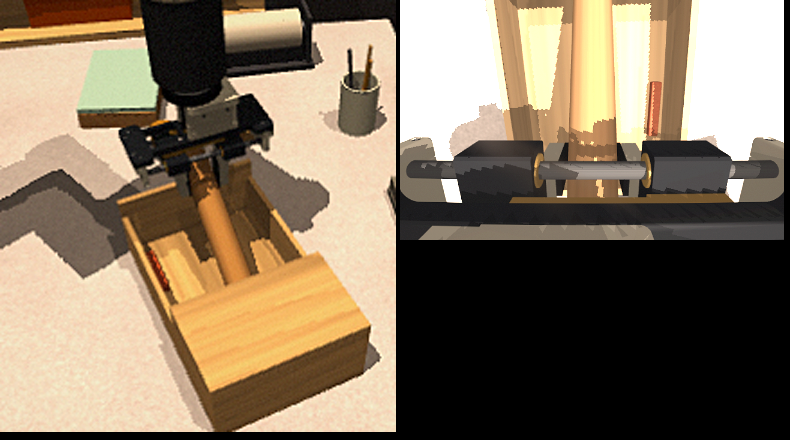

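The tube tapers to about 65 px wide at row 50 of the wrist view, a tilt of about 30°, and the side view shows it clear of the cover edge. Now I grip firmly and pull it out along its own axis.

{"op": "jog_arm", "data": {"deltas": [[[0, 0, 0, 0], [0, 0, 0, 0], [-0.08, 0, -0.05, 0], [-0.2, 0, -0.12, 0], [-0.35, 0, -0.2, 0], [-0.5, 0, -0.29, 0], [-0.65, 0, -0.38, 0], [-0.8, 0, -0.46, 0]]], "squeeze": 40}}

```text
t: 19.27
eef_pos: [0.5085, 0.2123, 0.17]
ee_rot: [-3.141, 0.0, -1.279]
force: [0.8, 0.5, -0.8]
width: 0.0392
gripper_force: 40.0
```

{"op": "jog_arm", "data": {"deltas": [[[-0.15, 0, -0.09, 0], [-0.3, 0, -0.18, 0], [-0.45, 0, -0.26, 0], [-0.6, 0, -0.35, 0], [-0.75, 0, -0.44, 0], [-0.9, 0, -0.52, 0], [-1.05, 0, -0.61, 0], [-1.2, 0, -0.72, 0]]]}}

```text
t: 20.27
eef_pos: [0.4877, 0.281, 0.2131]
ee_rot: [3.141, -0.0, -1.279]
force: [-0.2, -0.2, -2.0]
width: 0.0393
gripper_force: 40.0
```

{"op": "jog_arm", "data": {"deltas": [[[0, 0, -0.1, 0], [0, 0, -0.3, 0], [0, 0, -0.5, 0], [0, 0, -0.7, 0], [0, 0, -0.9, 0], [0, 0, -1.1, 0], [0, 0, -1.3, 0], [0, 0, -1.5, 0]]]}}

```text
t: 21.28
eef_pos: [0.4879, 0.2805, 0.3036]
ee_rot: [-3.142, 0.0, -1.279]
force: [-0.1, -0.3, -0.6]
width: 0.0388
gripper_force: 40.0
```

{"op": "jog_arm", "data": {"deltas": [[[0, 0, -0.2, 0], [0, 0, -0.4, 0], [0, 0, -0.6, 0], [0, 0, -0.8, 0], [0, 0, -1.0, 0], [0, 0, -1.15, 0], [0, 0, -1.2, 0], [0, 0, -1.2, 0]]]}}

```text
t: 22.28
eef_pos: [0.4879, 0.2805, 0.3747]
ee_rot: [3.141, 0.0, -1.279]
force: [0.3, 0.4, -1.3]
width: 0.0395
gripper_force: 40.0
```

Run:
```python
from h import *
go([.488,.281,.40],-1.279)
f=cam('top');g=cam('side')
pickle.dump((f,g),open('fin.pkl','wb'))
o=np.zeros((500,800,3),np.uint8);o[:250,:400]=cv2.resize(f["img"],(400,250));o[250:,:400]=cv2.resize(cam('wrist')["img"],(400,250))
o[:500,400:]=cv2.resize(g["img"][:,130:450],(400,500))
cv2.imwrite('pics/f1.png',cv2.convertScaleAbs(o,alpha=1.5)[:,:,::-1])
```

```text
t 22.27 units [-0.007 -0.004 -0.422] turn -0.0 pos [0.4879 0.2805 0.3747] rot [ 3.141  0.    -1.279] w 0.0395 F [ 0.3  0.4 -1.3]
```

View pics/f1.png

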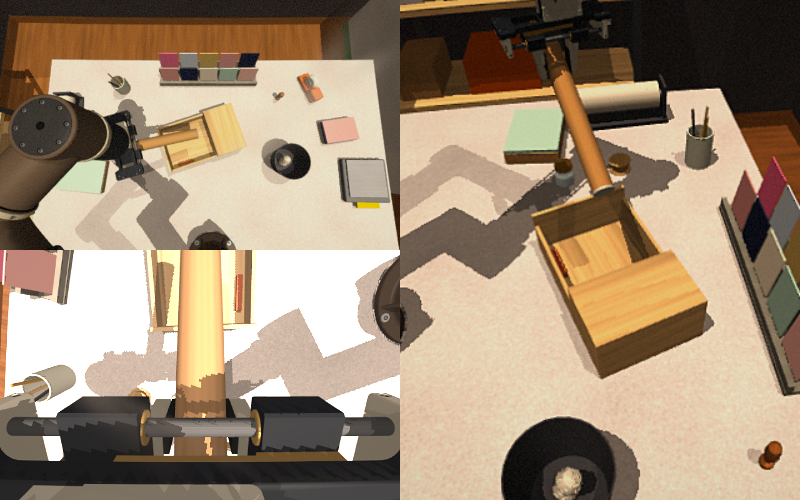

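The tube is out and held, tilted about 30°, with its lower end near (610,188) in the side panel. A ball shows in the bin near (568,483). I'll raise it a bit more, then check the end height and the bin contents.

{"op": "jog_arm", "data": {"deltas": [[[0, 0, -0.1, 0], [0, 0, -0.25, 0], [0, 0, -0.4, 0], [0, 0, -0.5, 0], [0, 0, -0.5, 0], [0, 0, -0.5, 0], [0, 0, -0.5, 0], [0, 0, -0.5, 0]]]}}

```text
t: 23.42
eef_pos: [0.4879, 0.2805, 0.4046]
ee_rot: [3.141, -0.0, -1.279]
force: [-0.2, -0.2, -1.6]
width: 0.0389
gripper_force: 40.0
```

Run:
```python
from h import *
T,S=pickle.load(open('fin.pkl','rb'))
d1=ray(T,[(320,213)])[0];d2=ray(S,[(298,150)])[0]
k=np.linalg.lstsq(np.c_[d1,-d2],S["C"]-T["C"],rcond=None)[0];print("end before raise",T["C"]+d1*k[0],S["C"]+d2*k[1])
f=cam('top');g=cam('side');go([.488,.281,.40])
s=arm.get_state();print(np.abs(s["qd"]).max(),s["gripper_force"])
o=np.zeros((400,800,3),np.uint8);o[:,:400]=cv2.resize(f["img"][215:300,425:510],(400,400));o[:,400:]=cv2.resize(g["img"][290:400,200:310],(400,400))
cv2.imwrite('pics/f2.png',cv2.convertScaleAbs(o,alpha=2)[:,:,::-1])
```

```text
end before raise [0.54858232 0.05676554 0.27319123] [0.56220358 0.05779913 0.274989  ]
t 23.52 units [-0.008 -0.004  0.077] turn 0 pos [0.4879 0.2805 0.4046] rot [ 3.141 -0.    -1.279] w 0.0393 F [ 0.7 -0.7 -1.5]
0.0016114530493846852 39.99964892864227
```

View pics/f2.png

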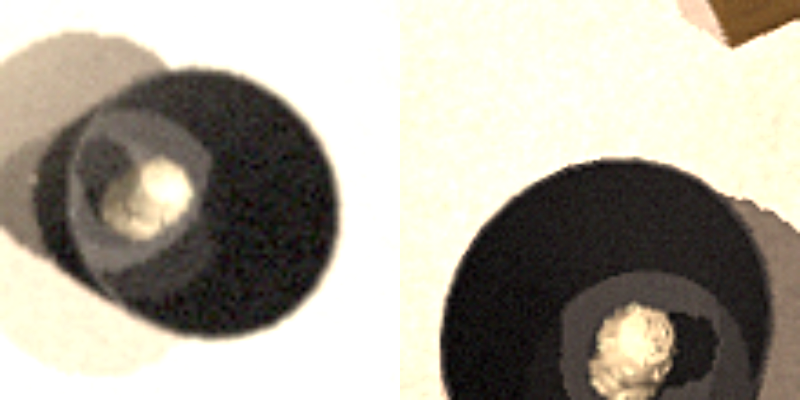

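Both balls are in the bin, touching each other: one bright at (165,183), the other at (130,210). The tube's lower end was at z ≈ 0.27 before the last 30 mm raise, and the arm is still. I'm handing in.

```bash
python3 -c "
from station import arm
print(arm.job_done())"
```

```text
the job is handed in; nothing more can be done
None
```

I put both paper balls in the bin, eased the tube out open end first, and handed the job in at about 23.5 s with it held still, its lower end about 18 cm above the top of the box.

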